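# Clamp a grinding jar in a mixer mill

### The job

Load the mixer mill: lay the steel grinding jar in the cradle of its jar clamp, then turn the crank clockwise until the moving cup has pushed the jar home into the back stop. Snug it up by feel to about twice the force that the crank takes when running free, so that the jar is held firmly but its seal is not overloaded; then let go, and leave the other things on the bench where they are.

Things in the scene. Friction and masses are not known exactly. Their poses are not given: they have to be found in the camera images.
- jar: Steel grinding jar lying on its side, 84 mm long, 0.4 to 0.75 kg: octagonal collar in the middle, 46 mm across flats and 44 mm long, to grasp; a round 40 mm end with a 3 mm chamfer, 20 mm long, on either side. Origin in its middle (23 mm up as it lies on the bench), own y along its length (both ends alike), z up.
- mill: Bench mixer mill, fixed: white housing 160 x 160 mm, 58 mm high; on it an aluminium fork, two legs 136 mm high at y = -80 to -62 and 69 to 87 mm, that carries the jar clamp. Origin under its middle on the bench; own x points away from its front panel, own y along the clamp axis towards the back stop, -y towards the crank.
- cradle (a point): Point on the clamp axis, 118 mm above the mill's origin; the jar's middle comes here, its length along the mill's y. Below is a black cradle for the collar, y = -24 to 32 mm: flat floor 23 mm below this point, 45 degree sides up to 12 mm below it and 22 mm either side (outside 25), 1.4 mm sideways play. So fingertips should reach at most 10 mm below this point.
- stop_leg (a point): Point of the clamp axis at the inner face of the left leg (mill y = 69 mm). The back stop, a steel cup, stands out of this leg towards the jar: rim at y = 47 mm, set by a lock nut up to 2.5 mm nearer or farther. Jar laid at y = 0: about 5 mm free at each end. Clamped, its middle is at y = 5 to 11 mm, by the stop's setting.
- cup: Moving cup of the clamp: steel, 53 mm across, 3 mm deep and 45 mm inside (as the stop), does not turn. It travels along the mill's y as the crank turns, meets the jar, slides it along the cradle and presses it into the stop. Origin on the clamp axis at the cup's floor (y = -50 mm at crank 0).
- crank_grip (a point): Middle of the crank's grip: black sleeve 43 mm long, 15 mm thick, parallel to the clamp axis, 38 mm from it, free to spin on its pin; 137 mm from the mill's middle along -y at crank 0, nearer by 12 mm for each turn made. The arm, 10 mm thick, is at the inner end. Pinch it from above and lead it round in a circle; no turning of the wrist.
- crank (a joint): Crank angle (rad): 0 with the grip straight above the axis, grows clockwise seen from the crank's end (looking along the mill's +y): from the top the grip goes towards the mill's +x, then down. The cup with the crank advances 12 mm along +y a turn. Starts at -0.7 to 0.7; the jar is tight somewhere from 7 to 10.
- crank_hub (a point): Point of the clamp axis at the outer face of the right leg (mill y = -80 mm), where the screw comes out. Feel: running free the crank takes 4 to 6 N along the turn at the grip (0.22 N m); with the jar home this climbs by 1 N per 20 N of clamping, some 120 N in 0.3 rad. Right: 9 to 14 N turning; standing, it reads 1 to 3 N less. Over 20 N overloads the seal. The screw stays as left.
- sample_jar: Little glass jar with a green lid, 37 mm wide, 90 mm high, behind the grinding jar; origin under its middle. Leave alone. Behind it stand fixed things to steer clear of: a retort stand whose clamp reaches forward to x = 0.59 at y = -0.06, 0.3 m up, and left of that (y over 0.07) a centrifuge with its front at x = 0.54.
- tablet_bottle: Blue bottle with a white cap, 40 mm wide, 78 mm high, right of the mill; origin under its middle. Leave alone.
There are look-alikes about, which are no part of the job. Leave any orange or purple look-alike of the jar alone.

How it is judged:
By the outcome, as a careful person would: the job done as asked, in the order asked, and still so for the second after the job is handed in, with the robot touching nothing.
It also fails if it takes over 72 s, if anything falls off the work surface, if the arm or the gripper's body presses on something with over 40 N, if the wrist force passes 120 N, or if a joint passes its speed limit or range.

### The arm

A 6-joint arm with a two-finger parallel gripper is mounted at the origin on a cart in front of the work surface, level with it; the furniture and walls round the work are solid. World frame = base frame: x ahead of the robot, y to its left, z up, the work surface at z = 0. Lengths are in m, angles in rad, forces in N, time in s.
With the tool pointing down it reaches from about 0.375 to 0.9 m from the base axis. Payload 3.1 kg.
Tool frame: the origin (TCP) lies at the centre of the arm's flange, where the gripper is bolted on; the fingertips stand robot.tip_extent ahead of it and the grasp point (between the pads) lies 164 mm ahead of it (robot.tip_extent is the distance from the TCP to the fingertips, in m); z points along the fingers, y is the line along which they close (so a half turn about z gives the same grasp; the last joint's range is limited). The gripper opens to 87 mm and grips with 3 to 60 N. Pads are 19 mm wide; open, the fingers measure 117 mm over their backs; the gripper's body (75 mm by 190 mm) begins 51 mm behind the grasp point.
Start: joints at [-1.454, 0.527, 1.433, -0, 1.181, -0.178], TCP at [0.182, -0.598, 0.405] pointing down, gripper open.
Joint ranges: [-3.08, 3.08], [-0.75, 2.2], [0.22, 2.44], [-1.43, 4.57], [0, 2.65], [-2.85, 2.85]. Speed limits (rad/s): [2.79, 2.79, 3.14, 3.14, 3.14, 3.14].

### API

Orientations are given as a unit quaternion [x, y, z, w].
In Python, from rig import get_obs, camera, hand_in, cut_out, robot gives the robot as it stands.
- The arm moves only by the tool step_arm, never from a script. Its argument "rows" is a list of rows, each a list of 6 numbers: the shift along the world's x, y, z in m, then the turn, a rotation vector about the world's x, y, z in degrees. A call has 1 to 12 rows; each row shifts and turns the commanded pose from where the row before left it; what a row does not reach is not made up. A row lasts 1/8 s, in which the tool goes at most 62.5 mm and 10.7 degrees, less where a joint would pass 70% of its speed; a pose out of reach is approached as far as the arm can. A call is refused whole if a number of a shift passes 0.0625 or a number of a turn 10.7, either way. A call with a gripper value outside its range is refused whole. "jaw" is the finger opening in m, from 0 to 0.087, set as the call begins (left out, the last holds). The fingers move at their own pace and stop on an object; "squeeze" is the grip in N (left out, the last holds). Time passes only in rows, so rows that do not move let the fingers close. It gives the time, the measured TCP pose, the force, the opening and the grip force at its end, in the units of the state.
- get_obs(): the state, without advancing time (a new reading comes with each control period).
- camera(name): name is "scene" or "top"; returns a dict with "pixels" (420x560x3 uint8, blue, green, red), "depth" (420x560 float32, m along the optical axis (not along the pixel's ray), 0 where there is no reading), "fov_y" (degrees; the focal length in pixels is half the picture's height over the tangent of half this angle, whatever the lens; pixels are square), "cx", "cy" (the principal point, pixels), "extrinsics" (4x4, takes a point from camera to world coordinates). Camera axes: x right, y up, looking along -z (the intrinsics and any distortion apply to the point x, -y, -z); pixel columns grow to the right and rows downward; lengths in m; the calibration is good to about 2 mm. A picture is of the moment at which its call begins.
- hand_in(): hands the job in; it is judged then, once.
Trained networks look in the newest picture that a camera, given by its name, has taken for a name from the list of things; names that differ only in an ending like _2 or _b are one class to them, and where a whole thing is asked for, a point or a joint stands for the part that bears it (a point fixed in the world has none). Each returns a list of dicts, best first, with "confidence" (0 to 1); they miss things now and then, are a little off and sometimes report something else, mostly with a low value. They report only what shows in the picture. A call takes as long as a camera call. They do not tell look-alikes from the thing itself.
- cut_out(label, camera): "region" (420x560 bool, what is visible of it) and "extent" ([centre column, centre row, width, height] in pixels, round what is visible of it).
The state is a dict: "time": time; "q": joint angles; "joint_velocities": joint speeds; "joint_torque": joint torques, N m; "position": TCP position; "tool_rot": TCP orientation; "ft_force": force on the tool from outside, world axes, zero at the start; "moment": the same for the moment, N m; "grip_width": finger opening in m; "grip_force": force on a finger pad.
Only numpy, scipy, OpenCV 4.12 (cv2) and the standard library are available. Lean on these libraries where they do the work, as an engineer would, in place of code of your own. Each camera call takes 0.05 s, during which the arm holds its last target. There are 200 camera calls.

## Working session

There is one attempt and no reset: what is moved stays moved. The work goes in short steps, Python scripts to look and compute and a tool call to move; the robot and the scene stay as the last step left them, time stands still between calls to the robot, and variables do not carry over. Pictures are saved under pics/ and viewed, at most 10 in all, crops included, and the job is handed in when it is done.

Besides the shell and the picture viewer there is one more tool, called as name([rows], argument=value, ...), one row to a line, values as JSON. step_arm: Moves the arm, as the interface text tells. Its arguments: {"type":"object","properties":{"rows":{"type":"array"},"jaw":{"type":"number"},"squeeze":{"type":"number"}},"required":["rows"]}

```bash
ls; mkdir -p pics; cat > h.py <<'E'
import numpy as np, cv2
from rig import get_obs, camera, hand_in, cut_out, robot
def pts(c):
    h,w=c["depth"].shape; f=h/2/np.tan(np.radians(c["fov_y"])/2)
    v,u=np.mgrid[0:h,0:w]; d=c["depth"]
    P=np.stack([(u-c["cx"])/f*d,-(v-c["cy"])/f*d,-d,np.ones_like(d)],-1)
    W=(P@np.array(c["extrinsics"]).T)[...,:3]; W[d==0]=np.nan
    return W
E
python3 - <<'E'
from h import *
print(robot, get_obs())
ims=[]
for n in("scene","top"):
    c=camera(n); W=pts(c); np.savez(n+".npz",W=W,p=c["pixels"]); cv2.imwrite(f"pics/{n}0.png",c["pixels"])
    print(n,[k for k in c],c["fov_y"],np.round(c["extrinsics"],3).tolist(), {k:c[k] for k in c if k not in("pixels","depth","extrinsics")})
    for l in("jar","mill","cup","stop_leg","crank_grip","cradle","crank_hub","crank","sample_jar","tablet_bottle"):
        for r in cut_out(l,n)[:3]:
            m=r["region"]; w=W[m]; w=w[~np.isnan(w[:,0])]
            print(l,round(r["confidence"],2),np.round(r["extent"]),np.round(np.percentile(w,[5,50,95],axis=0),3).tolist() if len(w) else None)
E
```

```text
pics
<Robot object at 0x7f5896b5be00> {'time': 0.0, 'q': array([-1.45348867e+00,  5.28473071e-01,  1.43389498e+00, -2.86275103e-05,
        1.18138154e+00, -1.78530100e-01]), 'joint_velocities': array([-2.52317794e-05, -1.19280452e-03, -4.59141857e-04, -1.49148413e-03,
       -6.48144579e-04, -5.31239650e-04]), 'joint_torque': array([-4.93935950e-04, -4.40038025e+01, -1.76592493e+01,  6.33941637e-02,
        5.82171441e-02, -1.45616905e-04]), 'position': array([ 0.18217996, -0.59750411,  0.40376929]), 'tool_rot': array([ 9.89078557e-01,  1.47385360e-01,  1.97780192e-05, -1.07836741e-03]), 'ft_force': array([-0.24325023, -0.08646935,  0.32666867]), 'moment': array([0.01770346, 0.00296306, 0.00501398]), 'grip_force': 0.0, 'grip_width': 0.08718510676286244}
scene ['pixels', 'depth', 'fov_y', 'cx', 'cy', 'extrinsics'] 47.639220668630145 [[-0.805, 0.459, -0.377, 0.162], [-0.594, -0.614, 0.52, 0.462], [0.008, 0.642, 0.766, 1.046], [0.0, 0.0, 0.0, 1.0]] {'fov_y': 47.639220668630145, 'cx': 279.7055611056523, 'cy': 214.8021537588221}
jar 0.78 [238. 188.  29.  20.] [[0.672, -0.255, 0.002]
[... 2598 characters left out ...]
 0.0], [0.512, -0.259, 0.154], [0.529, -0.234, 0.162]]
crank 0.62 [327. 255.  32.  12.] [[0.501, -0.302, -0.001], [0.511, -0.261, 0.155], [0.525, -0.236, 0.162]]
crank 0.55 [203. 275.  34.  17.] [[0.435, 0.049, 0.028], [0.456, 0.085, 0.04], [0.479, 0.123, 0.047]]
crank 0.38 [320. 255.  44.  18.] [[0.488, -0.298, 0.083], [0.511, -0.25, 0.141], [0.526, -0.193, 0.161]]
sample_jar 0.73 [230. 239.  15.  10.] [[0.546, -0.003, 0.047], [0.559, 0.01, 0.089], [0.572, 0.027, 0.093]]
tablet_bottle 0.61 [386. 223.  20.  18.] [[0.591, -0.461, 0.01], [0.607, -0.441, 0.075], [0.625, -0.428, 0.08]]
tablet_bottle 0.46 [329. 254.  32.  12.] [[0.501, -0.299, 0.0], [0.511, -0.261, 0.156], [0.525, -0.236, 0.162]]
```

```bash
python3 - <<'E'
from h import *
t=cv2.imread("pics/top0.png"); s=cv2.imread("pics/scene0.png")
cv2.imwrite("pics/topc.png",cv2.resize(t[120:320,170:420],None,fx=3,fy=3,interpolation=2)[:600,:800])
cv2.imwrite("pics/scenec.png",cv2.resize(s[160:370,180:440],None,fx=2.8,fy=2.8,interpolation=2)[:600,:800])
E
```

```text
(no output)
```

View pics/topc.png

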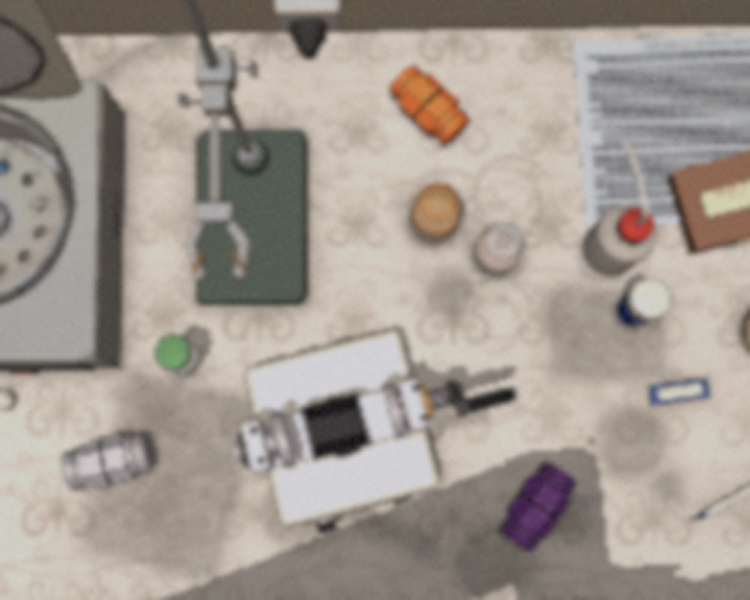

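View pics/scenec.png

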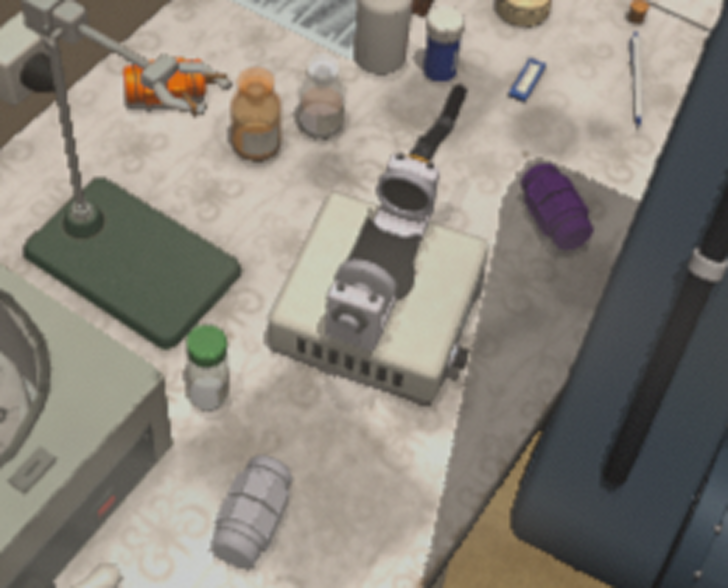

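Candidates: silver (top 204,274), orange (top 311,153), purple (top 348,292). The crops show that the silver one at top (204,274) / scene (269,343) is the plain steel jar; the other two are the look-alikes to be left alone. The mill is turned a little, and its crank points to the right, near the top. Next I fit the poses.

```bash
cat > fit.py <<'E'
from h import *
from scipy.optimize import minimize
def rect(Q,tag):
    (c,s,a)=cv2.minAreaRect((Q*1000).astype(np.float32)); print(tag,len(Q),"rect c",np.round(c,1),"size",np.round(s,1),"ang",round(a,1))
for n in("scene","top"):
    z=np.load(n+".npz"); W=z["W"]
    A=W.reshape(-1,3); A=A[~np.isnan(A[:,0])]
    # jar
    J=A[(abs(A[:,0]-.457)<.06)&(abs(A[:,1]-.086)<.07)&(A[:,2]>.012)&(A[:,2]<.06)]
    rect(J[:,:2],n+" jar"); T=J[J[:,2]>.036]; 
    u,s,vt=np.linalg.svd(T[:,:2]-T[:,:2].mean(0)); print(" jar top mean",T.mean(0).round(4),"z99",np.percentile(J[:,2],[50,90,97]).round(4),"dir deg",np.degrees(np.arctan2(vt[0,1],vt[0,0])).round(1))
    # mill housing top
    H=A[(abs(A[:,2]-.058)<.006)&(abs(A[:,0]-.488)<.12)&(abs(A[:,1]+.15)<.12)]
    print(" housing z",np.median(H[:,2]).round(4)); 
    # robust square fit: maximise points inside minus area outside via percentiles
    best=None
    for a in np.radians(np.arange(0,30,.5)):
        R=np.array([[np.cos(a),-np.sin(a)],[np.sin(a),np.cos(a)]]); q=H[:,:2]@R
        lo,hi=np.percentile(q,[1,99],axis=0); e=(hi-lo).prod()
        if best is None or e<best[0]: best=(e,a,lo,hi,R)
    e,a,lo,hi,R=best; print(" mill yaw",np.degrees(a),"size",hi-lo,"c",R@((lo+hi)/2))
    L=A[(A[:,2]>.128)&(A[:,2]<.146)&(abs(A[:,0]-.488)<.12)&(abs(A[:,1]+.15)<.12)]
    for side in(L[:,1]>-.15,L[:,1]<-.15):
        if side.sum()>5: rect(L[side][:,:2],n+" legtop"); print(L[side].mean(0).round(4))
    G=A[(A[:,1]<-.25)&(A[:,1]>-.33)&(A[:,2]>.1)&(A[:,2]<.2)&(abs(A[:,0]-.5)<.06)]
    u,s,vt=np.linalg.svd(G[:,:2]-G[:,:2].mean(0)); print(" grip",len(G),G.min(0).round(3),G.max(0).round(3),G.mean(0).round(4),np.percentile(G[:,2],[10,50,90]).round(4),"dir",np.degrees(np.arctan2(vt[0,1],vt[0,0])).round(1))
E
python3 fit.py
```

```text
scene jar 747 rect c [458.   87.2] size [46.2 86.6] ang 14.2
 jar top mean [0.4562 0.0898 0.0427] z99 [0.0407 0.0469 0.0487] dir deg 104.2
 housing z 0.0583
 mill yaw 13.5 size [0.15607068 0.155333  ] c [ 0.48934054 -0.1456029 ]
scene legtop 312 rect c [472.1 -76.5] size [45.9 52.2] ang 12.4
[ 0.4718 -0.0794  0.1361]
scene legtop 255 rect c [ 510.2 -222.5] size [49.9 64.3] ang 17.1
[ 0.5051 -0.2142  0.1366]
 grip 157 [ 0.496 -0.307  0.105] [ 0.532 -0.25   0.165] [ 0.5089 -0.2679  0.1516] [0.1322 0.1574 0.1621] dir 95.8
top jar 429 rect c [457.6  88. ] size [46.2 84.7] ang 13.6
 jar top mean [0.4576 0.0867 0.0421] z99 [0.0401 0.0463 0.0482] dir deg -75.8
 housing z 0.0572
 mill yaw 15.5 size [0.15534655 0.15390506] c [ 0.48959902 -0.14633278]
top legtop 193 rect c [472.1 -77.9] size [47.4 45.3] ang 14.7
[ 0.4724 -0.079   0.1356]
top legtop 211 rect c [ 508.6 -226. ] size [48.1 67.1] ang 13.3
[ 0.5062 -0.2129  0.1358]
 grip 143 [ 0.496 -0.307  0.107] [ 0.531 -0.25   0.164] [ 0.5108 -0.2737  0.1529] [0.1269 0.1582 0.1616] dir -87.9
```

```bash
cat > fit2.py <<'E'
from h import *
print("tip",robot.tip_extent)
a=np.radians(14.1); c=np.array([.4895,-.146]); X=np.array([np.cos(a),np.sin(a)]); Y=np.array([-X[1],X[0]])
for n in("scene","top"):
    A=np.load(n+".npz")["W"].reshape(-1,3); A=A[~np.isnan(A[:,0])]
    x=(A[:,:2]-c)@X*1000; y=(A[:,:2]-c)@Y*1000; z=A[:,2]*1000
    k=(abs(x)<100)&(abs(y)<100)&(abs(z-58)<4)
    for lo in range(-80,80,20):
        q=k&(y>=lo)&(y<lo+20); r=k&(x>=lo)&(x<lo+20)
        print(n,lo,"x",np.percentile(x[q],[1,99]).round(1),"y",np.percentile(y[r],[1,99]).round(1))
    for s in(1,-1):
        q=(abs(x)<40)&(y*s>45)&(abs(z-136)<4)&(y>-100); print(" leg y",np.percentile(y[q],[1,99]).round(1),"x",np.percentile(x[q],[2,50,98]).round(1))
        q=(abs(x)<40)&(y*s>40)&(y*s<65)&(z>138); print(" cup/stop top y",len(y[q]),np.percentile(y[q],[2,50,98]).round(1),"x",np.percentile(x[q],[2,50,98]).round(1),"z",z[q].max() if q.any() else 0)
    q=(abs(x)<60)&(y<-85)&(y>-175)&(z>90)
    for lo in range(-170,-80,8):
        r=q&(y>=lo)&(y<lo+8)
        if r.any(): print(" crank y",lo,r.sum(),"x",np.percentile(x[r],[5,50,95]).round(1),"z",np.percentile(z[r],[5,50,95]).round(1))
E
python3 fit2.py
```

```text
tip 0.1822
scene -80 x [-77.   76.7] y [-76.7  75.7]
scene -60 x [-78.   77.8] y [-77.5  75.8]
scene -40 x [-77.9  77.7] y [-77.5  77. ]
scene -20 x [-77.4  77.8] y [-40.3  79.2]
scene 0 x [-77.2  77.7] y [73.8 78.4]
scene 20 x [-76.6  77.8] y [-77.3  78.4]
scene 40 x [-77.7  76.4] y [-77.8  76.8]
scene 60 x [-76.2  77. ] y [-76.3  77.2]
 leg y [47.2 92. ] x [-21.8   0.3  21.4]
 cup/stop top y 72 [46.  53.1 58.2] x [-19.3  -0.5  16.2] z 149.81875184178563
 leg y [-85.  -49.1] x [-21.1   0.3  22. ]
 cup/stop top y 59 [-63.9 -53.2 -47.9] x [-17.1   0.7  18.1] z 148.54919561559078
 crank y -162 11 x [-18.9 -14.3  -7.4] z [156.6 158.6 160.7]
 crank y -154 11 x [-19.7 -13.   -7.3] z [156.6 159.  161.6]
 crank y -146 14 x [-19.2 -14.6  -9.5] z [156.3 160.7 164.1]
 crank y -138 15 x [-18.9 -12.4  -6.8] z [155.6 160.7 162.4]
 crank y -130 11 x [-19.7 -15.8 -10.5] z [157.4 159.9 162.1]
 crank y -122 17 x [-19.4 -12.1  10.4] z [118.2 159.7 162.2]
 crank y -114 75 x [-19.2  -7.9   4.6] z [122.1 144.2 161.2]
 crank y -106 27 x [-14.1  -2.    7.6] z [121.2 127.1 160.8]
 crank y -98 11 x [-5.4 -0.
[... 375 characters left out ...]
                                                           ~~~~~~~~~~~~~^^^^^^^^^^^^^
    return _quantile_unchecked(
        a, q, axis, out, overwrite_input, method, keepdims, weights)
    return _ureduce(a,
                    func=_quantile_ureduce_func,
    ...<5 lines>...
                    overwrite_input=overwrite_input,
                    method=method)
    r = func(a, **kwargs)
    result = _quantile(arr,
                       quantiles=q,
    ...<2 lines>...
                       out=out,
                       weights=wgt)
    slices_having_nans = np.isnan(arr[-1, ...])
                                  ~~~^^^^^^^^^
IndexError: index -1 is out of bounds for axis 0 with size 0
```

step_arm([
  [0.0436,0.0396,0,0,0,7],
  [0.0436,0.0396,0,0,0,7],
  [0.0436,0.0396,0,0,0,7],
  [0.0436,0.0396,0,0,0,7],
  [0.0436,0.0396,0,0,0,7],
  [0.012,0.05,0,0,0,7],
  [0.012,0.05,0,0,0,7],
  [0.012,0.05,0,0,0,7],
  [0.012,0.05,0,0,0,7],
  [0.012,0.05,0,0,0,7],
  [0,0.06,0,0,0,7],
  [0,0.06,0,0,0,7],
], jaw=0.087)

```text
time: 2.6
position: [0.4603, -0.0282, 0.405]
tool_rot: [0.635, 0.772, 0.0, 0.0]
ft_force: [0.9, 0.6, -0.1]
grip_width: 0.0872
grip_force: 0.0
```

```bash
python3 - <<'E'
from h import *
o=get_obs(); print(o["time"],o["position"],o["tool_rot"],o["q"],o["ft_force"])
c=camera("scene"); W=pts(c); cv2.imwrite("pics/s1.png",cv2.resize(c["pixels"],(784,588)))
for n in("scene","top"):
    A=np.load(n+".npz")["W"].reshape(-1,3); q=(A[:,0]>.48)&(A[:,0]<.6)&(A[:,1]>.05)&(A[:,1]<.3)&(A[:,2]>.03)
    for lo in np.arange(.05,.3,.03):
        r=q&(A[:,1]>=lo)&(A[:,1]<lo+.03)
        if r.any(): print(n,round(lo,2),r.sum(),"xmin",np.percentile(A[r,0],2).round(3),"z",np.percentile(A[r,2],[5,50,95]).round(3),"ymin",A[r,1].min().round(3))
E
```

```text
2.6 [ 0.46026751 -0.02815271  0.40501211] [6.35087434e-01 7.72440059e-01 2.69622200e-04 4.83786933e-04] [-3.04229415e-01  3.07513251e-01  1.82921966e+00  1.63138806e-04
  1.00376064e+00 -4.98869627e-01] [ 0.87912713  0.56388586 -0.0816179 ]
scene 0.05 60 xmin 0.481 z [0.032 0.101 0.136] ymin 0.054
scene 0.08 491 xmin 0.548 z [0.039 0.134 0.138] ymin 0.08
scene 0.11 522 xmin 0.548 z [0.043 0.134 0.138] ymin 0.11
scene 0.14 537 xmin 0.543 z [0.054 0.133 0.138] ymin 0.14
scene 0.17 576 xmin 0.545 z [0.048 0.134 0.14 ] ymin 0.17
scene 0.2 624 xmin 0.547 z [0.044 0.134 0.14 ] ymin 0.2
scene 0.23 677 xmin 0.532 z [0.057 0.132 0.138] ymin 0.23
scene 0.26 797 xmin 0.485 z [0.035 0.118 0.138] ymin 0.26
scene 0.29 258 xmin 0.5 z [0.036 0.125 0.138] ymin 0.29
top 0.05 155 xmin 0.482 z [0.032 0.082 0.134] ymin 0.054
top 0.08 238 xmin 0.548 z [0.063 0.134 0.138] ymin 0.08
top 0.11 235 xmin 0.548 z [0.07  0.134 0.137] ymin 0.11
top 0.14 238 xmin 0.544 z [0.06  0.134 0.137] ymin 0.14
top 0.17 238 xmin 0.546 z [0.072 0.134 0.139] ymin 0.17
top 0.2 232 xmin 0.547 z [0.078 0.135 0.139] ymin 0.2
top 0.23 278 xmin 0.532 z [0.061 0.133 0.138] ymin 0.23
top 0.26 254 xmin 0.492 z [0.041 0.134 0.138] ymin 0.26
top 0.29 83 xmin 0.5 z [0.04  0.133 0.138] ymin 0.29
```

View pics/s1.png

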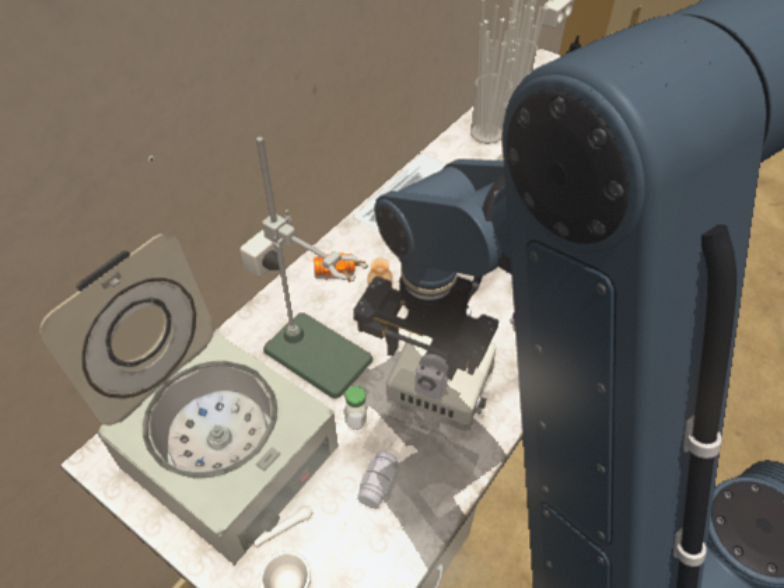

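The picture shows the gripper body spread wide along its closing line. The jar at (378,478) lies only about 85 mm in front of the centrifuge face (x≈0.545, 0.138 high). A grasp across the collar here would run the 190 mm body into the centrifuge. So I first take the jar by its ends, with the body clear, and draw it 40 mm towards the robot.

step_arm([
  [-0.0003,0.0129,0,0,0,-9.67],
  [-0.0003,0.0129,0,0,0,-9.67],
  [-0.0003,0.0129,0,0,0,-9.67],
  [-0.0003,0.0129,-0.015,0,0,-9.67],
  [-0.0003,0.0129,-0.02,0,0,-9.67],
  [-0.0003,0.0129,-0.02,0,0,-9.67],
  [-0.0003,0.0129,-0.02,0,0,-9.67],
  [-0.0003,0.0129,-0.02,0,0,-9.67],
  [-0.0003,0.0129,-0.02,0,0,-9.67],
  [0,0,-0.02,0,0,0],
  [0,0,-0.02,0,0,0],
  [0,0,0,0,0,0],
])

```text
time: 4.15
position: [0.4573, 0.0861, 0.2488]
tool_rot: [0.993, 0.121, -0.001, -0.0]
ft_force: [-0.3, -0.2, -0.2]
grip_width: 0.0871
grip_force: 0.0
```

```bash
python3 - <<'E'
from h import *
o=get_obs(); p=o["position"]; t=o["tool_rot"]; print(p.round(4),t.round(4),"ydir",np.degrees(2*np.arctan2(t[1],t[0]))-90)
d=np.array([.4578,.0876])-p[:2]; print("to jar",d)
c=camera("scene"); cv2.imwrite("pics/s2.png",cv2.resize(c["pixels"][230:400,180:400],None,fx=3.4,fy=3.4))
E
```

```text
[0.4573 0.0861 0.2488] [ 9.927e-01  1.210e-01 -1.400e-03 -2.000e-04] ydir -76.09926239840414
to jar [0.00045342 0.00147662]
```

View pics/s2.png

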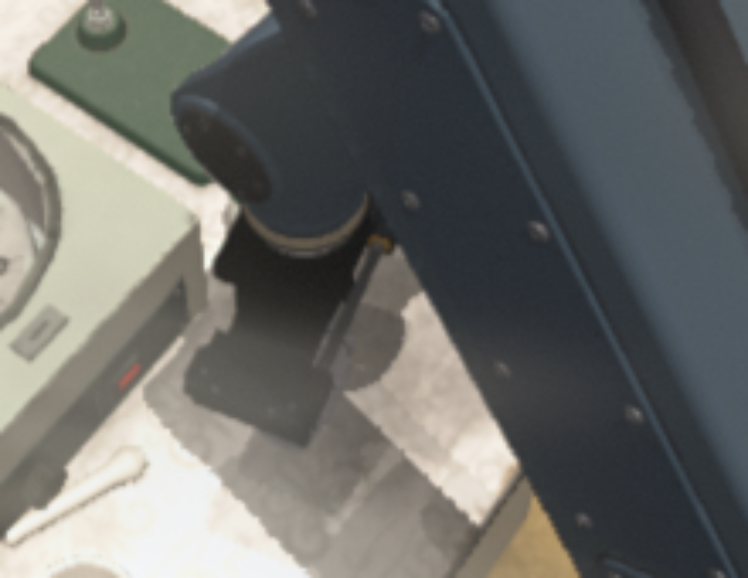

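The gripper stands over the jar, clear of the centrifuge edge at (190,300). I go down slowly.

step_arm([
  [0.0005,0.0015,-0.01,0,0,0],
  [0,0,-0.01,0,0,0],
  [0,0,-0.005,0,0,0],
  [0,0,-0.003,0,0,0],
  [0,0,-0.003,0,0,0],
  [0,0,0,0,0,0],
])

```text
time: 4.95
position: [0.458, 0.0878, 0.2186]
tool_rot: [0.993, 0.121, -0.0, -0.0]
ft_force: [0.7, 0.4, 0.4]
grip_width: 0.0874
grip_force: 0.0
```

step_arm([
  [0,0,-0.004,0,0,0],
  [0,0,-0.004,0,0,0],
  [0,0,-0.003,0,0,0],
  [0,0,0,0,0,0],
])

```text
time: 5.45
position: [0.4579, 0.0878, 0.2074]
tool_rot: [0.993, 0.121, -0.0, -0.0]
ft_force: [-0.2, 0.7, 0.1]
grip_width: 0.0869
grip_force: 0.0
```

step_arm([
  [0,0,0,0,0,0],
  [0,0,0,0,0,0],
  [0,0,0,0,0,0],
], jaw=0.07, squeeze=20)

```text
time: 5.82
position: [0.4583, 0.0876, 0.2078]
tool_rot: [0.993, 0.121, 0.0, 0.0]
ft_force: [0.6, -2.8, -1.9]
grip_width: 0.0836
grip_force: 20.0
```

step_arm([
  [-0.005,0,0,0,0,0],
  [-0.01,0,0,0,0,0],
  [-0.01,0,0,0,0,0],
  [-0.01,0,0,0,0,0],
  [-0.005,0,0,0,0,0],
  [0,0,0,0,0,0],
])

```text
time: 6.58
position: [0.4168, 0.0879, 0.2077]
tool_rot: [0.993, 0.121, -0.002, -0.0]
ft_force: [-0.2, -0.7, -2.3]
grip_width: 0.0839
grip_force: 20.0
```

step_arm([
  [0,0,0,0,0,0],
  [0,0,0,0,0,0],
  [0,0,0.01,0,0,0],
  [0,0,0.02,0,0,0],
  [0,0,0.02,0,0,0],
  [0,0,0.02,0,0,0],
  [0,0,0,0,0,0],
], jaw=0.087)

```text
time: 7.45
position: [0.4184, 0.0878, 0.2793]
tool_rot: [0.993, 0.121, 0.002, 0.0]
ft_force: [0.5, 0.7, -0.4]
grip_width: 0.087
grip_force: 0.0
```

step_arm([
  [0,0,0,0,0,10],
  [0,0,0,0,0,10],
  [0,0,0,0,0,10],
  [0,0,0,0,0,10],
  [0,0,0,0,0,10],
  [0,0,0,0,0,10],
  [0,0,0,0,0,10],
  [0,0,0,0,0,10],
  [0,0,0,0,0,10],
  [0,0,-0.02,0,0,0],
  [0,0,-0.02,0,0,0],
  [0,0,0,0,0,0],
])

```text
time: 8.95
position: [0.4174, 0.0877, 0.2364]
tool_rot: [0.616, 0.788, -0.001, -0.002]
ft_force: [-0.8, 0.0, -0.3]
grip_width: 0.0872
grip_force: 0.0
```

```bash
python3 - <<'E'
from h import *
o=get_obs(); p=o["position"]; t=o["tool_rot"]; print(p.round(4),t.round(4),"ydir",np.degrees(2*np.arctan2(t[1],t[0]))-90)
for n in("scene","top"):
    c=camera(n); A=pts(c).reshape(-1,3); J=A[(abs(A[:,0]-.418)<.06)&(abs(A[:,1]-.0877)<.07)&(A[:,2]>.012)&(A[:,2]<.055)]
    print(n,len(J), J.min(0).round(3) if len(J) else '', J.max(0).round(3) if len(J) else '')
    for r in cut_out("jar",n)[:3]: print(r["confidence"],r["extent"])
    cv2.imwrite(f"pics/{n}3.png",c["pixels"])
E
```

```text
[0.4174 0.0877 0.2364] [ 0.6163  0.7875 -0.0012 -0.0017] ydir 13.911093569390815
scene 597 [0.386 0.054 0.012] [0.464 0.133 0.053]
0.82 [283.8, 356.0, 27.1, 34.7]
0.51 [231.3, 188.6, 12.6, 13.6]
top 188 [0.394 0.046 0.016] [0.443 0.094 0.051]
0.87 [312.5, 154.5, 26.4, 28.6]
0.67 [347.2, 289.9, 24.3, 32.2]
```

step_arm([
  [0,0,-0.012,0,0,0],
  [0,0,-0.015,0,0,0],
  [0,0,-0.01,0,0,0],
  [0,0,-0.005,0,0,0],
  [0,0,0,0,0,0],
])

```text
time: 9.78
position: [0.418, 0.0878, 0.1954]
tool_rot: [0.616, 0.788, -0.0, -0.0]
ft_force: [0.6, -0.3, -0.6]
grip_width: 0.087
grip_force: 0.0
```

step_arm([
  [0,0,0,0,0,0],
  [0,0,0,0,0,0],
  [0,0,0,0,0,0],
  [0,0,0,0,0,0],
  [0,0,0,0,0,0],
  [0,0,0,0,0,0],
], jaw=0.03, squeeze=35)

```text
time: 10.52
position: [0.4167, 0.0877, 0.1958]
tool_rot: [0.616, 0.788, -0.001, -0.002]
ft_force: [-4.4, -2.6, 3.9]
grip_width: 0.0454
grip_force: 35.0
```

```bash
python3 - <<'E'
from h import *
for n in("scene","top"):
    A=np.load(n+".npz")["W"].reshape(-1,3); q=(A[:,0]>.5)&(A[:,0]<.68)&(A[:,1]>-.2)&(A[:,1]<.06)&(A[:,2]>.2); B=A[q]
    print(n,B.min(0).round(3),B.max(0).round(3)); k=B[B[:,0]<.62]; print(np.percentile(k,[2,98],axis=0).round(3) if len(k) else 0)
E
```

```text
scene [ 0.599 -0.08   0.296] [ 0.68  -0.031  0.312]
[[ 0.6   -0.079  0.297]
 [ 0.619 -0.034  0.309]]
top [ 0.6   -0.081  0.294] [ 0.68  -0.031  0.312]
[[ 0.6   -0.079  0.299]
 [ 0.619 -0.034  0.307]]
```

step_arm([
  [0,0,0.01,0,0,0],
  [0,0,0.02,0,0,0],
  [0,0,0.03,0,0,0],
  [0,0,0.04,0,0,0],
  [0,0,0.04,0,0,0],
  [0,0,0.03,0,0,0],
  [0,0,0,0,0,0],
])

```text
time: 11.4
position: [0.4187, 0.0879, 0.3677]
tool_rot: [0.616, 0.788, 0.002, 0.003]
ft_force: [0.5, -0.1, -6.8]
grip_width: 0.0459
grip_force: 35.0
```

step_arm([
  [0,-0.02,0,0,0,0],
  [0.008,-0.04,0,0,0,0],
  [0.012,-0.045,0,0,0,0],
  [0.015,-0.045,0,0,0,0],
  [0.018,-0.045,0,0,0,0],
  [0.015,-0.025,0,0,0,0],
  [0.0035,-0.0138,0,0,0,0],
  [0,0,0,0,0,0],
  [0,0,0,0,0,0],
])

```text
time: 12.52
position: [0.4885, -0.1447, 0.3649]
tool_rot: [0.616, 0.788, -0.0, -0.002]
ft_force: [0.5, 0.0, -6.1]
grip_width: 0.0456
grip_force: 35.0
```

```bash
cat > st.py <<'E'
from h import *
P=[];T=[]
for _ in range(3):
    c=camera("top"); o=get_obs(); P.append(o["position"]);T.append(o["tool_rot"])
p=np.mean(P,0);t=np.mean(T,0); print(o["time"],p.round(4),"ydir",(np.degrees(2*np.arctan2(t[1],t[0]))-90).round(2),t.round(4),o["ft_force"].round(1))
a=np.radians(14.1); X=np.array([np.cos(a),np.sin(a)]); Y=np.array([-X[1],X[0]]); d=p[:2]-[.4895,-.146]; print("mill frame mm",(d@X*1000).round(1),(d@Y*1000).round(1))
E
python3 st.py
```

```text
12.675 [ 0.4888 -0.1447  0.3654] ydir 13.99 [ 0.6157  0.788  -0.     -0.0009] [-0.3 -0.6 -7. ]
mill frame mm -0.4 1.5
```

step_arm([
  [0.0008,-0.0014,-0.01,0,0,0],
  [0,0,-0.015,0,0,0],
  [0,0,-0.015,0,0,0],
  [0,0,-0.01,0,0,0],
  [0,0,-0.008,0,0,0],
  [0,0,-0.006,0,0,0],
  [0,0,0,0,0,0],
])

```text
time: 13.55
position: [0.4903, -0.1474, 0.3014]
tool_rot: [0.616, 0.788, -0.0, -0.0]
ft_force: [0.4, 0.4, -7.5]
grip_width: 0.0458
grip_force: 35.0
```

step_arm([
  [0,0,-0.004,0,0,0],
  [0,0,-0.003,0,0,0],
  [0,0,0,0,0,0],
])

```text
time: 13.92
position: [0.4902, -0.1474, 0.2946]
tool_rot: [0.616, 0.788, -0.0, -0.0]
ft_force: [0.1, -0.5, -5.8]
grip_width: 0.0456
grip_force: 35.0
```

step_arm([
  [0,0,-0.002,0,0,0],
  [0,0,0,0,0,0],
])

```text
time: 14.18
position: [0.4903, -0.1474, 0.2927]
tool_rot: [0.616, 0.788, -0.0, -0.0]
ft_force: [-0.4, -0.5, -5.8]
grip_width: 0.0457
grip_force: 35.0
```

step_arm([
  [0,0,-0.0012,0,0,0],
  [0,0,0,0,0,0],
])

```text
time: 14.42
position: [0.4903, -0.1474, 0.2915]
tool_rot: [0.616, 0.788, -0.0, -0.0]
ft_force: [0.7, 0.2, -6.7]
grip_width: 0.0454
grip_force: 35.0
```

step_arm([
  [0,0,-0.001,0,0,0],
  [0,0,0,0,0,0],
])

```text
time: 14.68
position: [0.4904, -0.1474, 0.2908]
tool_rot: [0.616, 0.788, 0.0, 0.0]
ft_force: [-0.3, -0.1, -2.2]
grip_width: 0.0456
grip_force: 35.0
```

Contact: the jar's weight is going onto the cradle. I release and lift straight up.

step_arm([
  [0,0,0,0,0,0],
  [0,0,0,0,0,0],
  [0,0,0.005,0,0,0],
  [0,0,0.015,0,0,0],
  [0,0,0.03,0,0,0],
  [0,0,0.04,0,0,0],
  [0,0,0,0,0,0],
], jaw=0.056)

```text
time: 15.55
position: [0.4912, -0.1478, 0.3845]
tool_rot: [0.616, 0.788, 0.001, 0.004]
ft_force: [-0.8, -0.3, -0.1]
grip_width: 0.056
grip_force: 0.0
```

step_arm([
  [0.01,-0.04,0.02,0,0,0],
  [0.01,-0.05,0,0,0,0],
  [0.003,-0.045,0,0,0,0],
  [0,-0.02,0,0,0,0],
  [0,0,0,0,0,0],
])

```text
time: 16.18
position: [0.5129, -0.303, 0.3999]
tool_rot: [0.617, 0.787, 0.0, -0.001]
ft_force: [0.5, 0.2, 1.0]
grip_width: 0.0562
grip_force: 0.0
```

```bash
python3 st.py; python3 - <<'E'
from h import *
a=np.radians(14.1); c0=np.array([.4895,-.146]); X=np.array([np.cos(a),np.sin(a)]); Y=np.array([-X[1],X[0]])
for n in("scene","top"):
    c=camera(n); A=pts(c).reshape(-1,3); A=A[~np.isnan(A[:,0])]
    if n=="scene": cv2.imwrite("pics/s4.png",cv2.resize(c["pixels"][160:330,220:420],None,fx=3.5,fy=3.5))
    x=(A[:,:2]-c0)@X*1000; y=(A[:,:2]-c0)@Y*1000; z=A[:,2]*1000
    for lo in range(-60,60,8):
        q=(abs(x)<28)&(y>=lo)&(y<lo+8)&(z>115)&(z<170)
        if q.any(): print(n,lo,q.sum(),"x",np.percentile(x[q],[5,95]).round(0),"ztop",np.percentile(z[q],95).round(1))
E
```

```text
16.325 [ 0.5129 -0.3012  0.4   ] ydir 13.93 [ 6.162e-01  7.876e-01  4.000e-04 -1.300e-03] [ 0.6 -0.4 -0.8]
mill frame mm -15.1 -156.2
scene -60 79 x [-22.  22.] ztop 144.8
scene -52 74 x [-23.  24.] ztop 143.0
scene -44 22 x [-17.  16.] ztop 138.7
scene -36 42 x [-18.  15.] ztop 140.3
scene -28 28 x [-19.  19.] ztop 142.6
scene -20 46 x [-21.  19.] ztop 143.4
scene -12 56 x [-21.  21.] ztop 142.9
scene -4 49 x [-20.  20.] ztop 142.9
scene 4 52 x [-21.  20.] ztop 142.3
scene 12 65 x [-21.  20.] ztop 143.4
scene 20 71 x [-19.  21.] ztop 141.0
scene 28 50 x [-17.  18.] ztop 139.3
scene 36 21 x [-17.  13.] ztop 140.3
scene 44 47 x [-23.  22.] ztop 144.7
scene 52 147 x [-23.  21.] ztop 144.1
top -60 40 x [-12.  23.] ztop 145.6
top -52 22 x [-16.  23.] ztop 144.9
top -44 29 x [-16.  15.] ztop 139.4
top -36 43 x [-18.  17.] ztop 138.7
top -28 43 x [-18.  17.] ztop 139.3
top -20 50 x [-20.  21.] ztop 142.0
top -12 52 x [-20.  21.] ztop 142.3
top -4 49 x [-19.  20.] ztop 142.9
top 4 49 x [-20.  21.] ztop 141.6
top 12 49 x [-20.  21.] ztop 142.0
top 20 43 x [-18.  18.] ztop 140.4
top 28 42 x [-17.  18.] ztop 140.1
top 36 31 x [-17.  16.] ztop 137.6
top 44 35 x [-23.  22.] ztop 145.2
top 52 41 x [-22.  22.] ztop 145.6
```

View pics/s4.png

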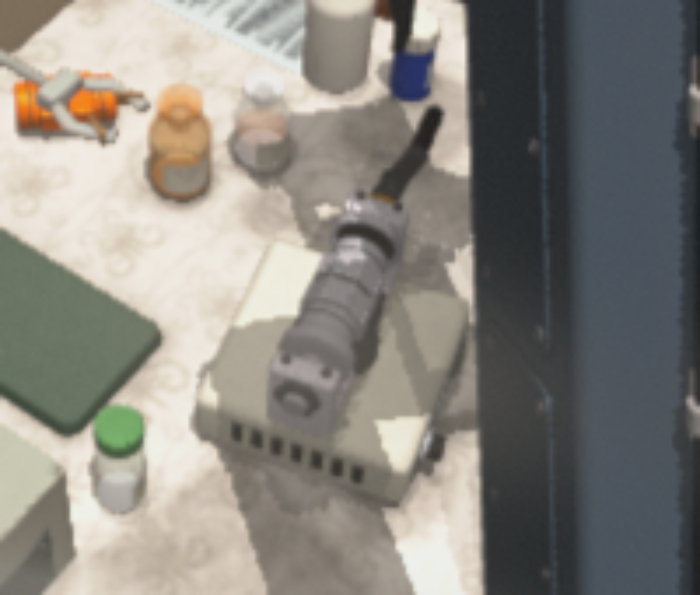

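The picture shows the jar lying level in the cradle between the cups (350,260), with its top at about 142 mm as it should be. Next is the crank grip.

step_arm([
  [-0.0017,0.0132,-0.01,0,0,0],
  [0,0,-0.02,0,0,0],
  [0,0,-0.02,0,0,0],
  [0,0,-0.015,0,0,0],
  [0,0,-0.01,0,0,0],
  [0,0,0,0,0,0],
])

```text
time: 17.18
position: [0.5115, -0.2888, 0.3248]
tool_rot: [0.616, 0.788, 0.0, -0.001]
ft_force: [-0.2, 0.2, -0.8]
grip_width: 0.056
grip_force: 0.0
```

```bash
python3 st.py
```

```text
17.325 [ 0.5118 -0.2893  0.3258] ydir 13.92 [6.162e-01 7.876e-01 0.000e+00 3.000e-04] [0.2 0.4 0.2]
mill frame mm -13.3 -144.4
```

step_arm([
  [0,0,-0.001,0,0,0],
  [0,0,0,0,0,0],
  [0,0,0,0,0,0],
  [0,0,0,0,0,0],
  [0,0,0,0,0,0],
  [0,0,0,0,0,0],
], jaw=0.005, squeeze=25)

```text
time: 18.08
position: [0.5117, -0.2892, 0.3246]
tool_rot: [0.616, 0.788, 0.0, 0.0]
ft_force: [0.5, -0.1, -0.9]
grip_width: 0.0141
grip_force: 25.0
```

```bash
python3 st.py; python3 -c "
from h import *
o=get_obs();print(o['grip_width'],o['grip_force'])"
```

```text
18.225 [ 0.5117 -0.2892  0.3246] ydir 13.92 [6.162e-01 7.876e-01 1.000e-04 1.000e-04] [ 0.5  0.1 -0.3]
mill frame mm -13.4 -144.3
0.01449253467153958 25.00046968460083
```

```bash
cat > circ.py <<'E'
import sys,numpy as np
t0,st,n=map(float,sys.argv[1:4]); r=38.
a=np.radians(14.1); X=np.array([np.cos(a),np.sin(a)]); Y=np.array([-X[1],X[0]])
th=np.radians(t0+st*np.arange(n+1)); xz=r*np.stack([np.sin(th),np.cos(th)],1)
P=np.c_[xz[:,:1]*X+np.degrees(th)[:,None]/360*12*Y, xz[:,1]]/1000
P=np.round(P-P[0],4); print([[round(float(v),4) for v in d]+[0,0,0] for d in np.diff(P,axis=0)], "end",th[-1])
E
python3 circ.py -20.7 10 4; python3 circ.py 19.3 15 12
```

```text
[[0.0061, 0.0019, 0.0018, 0, 0, 0], [0.0063, 0.0019, 0.0007, 0, 0, 0], [0.0063, 0.0019, -0.0005, 0, 0, 0], [0.0062, 0.0019, -0.0017, 0, 0, 0]] end 0.3368485456349056
[[0.0085, 0.0026, -0.0045, 0, 0, 0], [0.007, 0.0023, -0.0066, 0, 0, 0], [0.0052, 0.0018, -0.0083, 0, 0, 0], [0.0028, 0.0013, -0.0094, 0, 0, 0], [0.0005, 0.0006, -0.0099, 0, 0, 0], [-0.0021, 0.0, -0.0097, 0, 0, 0], [-0.0045, -0.0006, -0.0089, 0, 0, 0], [-0.0065, -0.0011, -0.0074, 0, 0, 0], [-0.0082, -0.0016, -0.0054, 0, 0, 0], [-0.0093, -0.0018, -0.0031, 0, 0, 0], [-0.0097, -0.0019, -0.0006, 0, 0, 0], [-0.0095, -0.0019, 0.0021, 0, 0, 0]] end 3.478441199224699
```

step_arm([
  [0.0061,0.0019,0.0018,0,0,0],
  [0.0063,0.0019,0.0007,0,0,0],
  [0.0063,0.0019,-0.0005,0,0,0],
  [0.0062,0.0019,-0.0017,0,0,0],
])

```text
time: 18.73
position: [0.5357, -0.282, 0.3254]
tool_rot: [0.616, 0.788, -0.001, -0.001]
ft_force: [-4.4, -1.6, 5.4]
grip_width: 0.0137
grip_force: 25.0
```

step_arm([
  [0.0085,0.0026,-0.0045,0,0,0],
  [0.007,0.0023,-0.0066,0,0,0],
  [0.0052,0.0018,-0.0083,0,0,0],
  [0.0028,0.0013,-0.0094,0,0,0],
])

```text
time: 19.23
position: [0.5604, -0.2734, 0.2971]
tool_rot: [0.616, 0.788, 0.0, 0.0]
ft_force: [-1.5, 0.7, 6.0]
grip_width: 0.0146
grip_force: 25.0
```

step_arm([
  [0.0005,0.0006,-0.0099,0,0,0],
  [-0.0021,0.0,-0.0097,0,0,0],
  [-0.0045,-0.0006,-0.0089,0,0,0],
  [-0.0065,-0.0011,-0.0074,0,0,0],
  [-0.0082,-0.0016,-0.0054,0,0,0],
  [-0.0093,-0.0018,-0.0031,0,0,0],
  [-0.0097,-0.0019,-0.0006,0,0,0],
  [-0.0095,-0.0019,0.0021,0,0,0],
])

```text
time: 20.23
position: [0.512, -0.2815, 0.253]
tool_rot: [0.617, 0.787, 0.001, 0.002]
ft_force: [4.7, 2.5, -3.0]
grip_width: 0.0144
grip_force: 25.0
```

```bash
python3 circ.py 199.3 15 12;python3 circ.py 379.3 15 6
```

```text
[[-0.0087, -0.0017, 0.0045, 0, 0, 0], [-0.0073, -0.0013, 0.0066, 0, 0, 0], [-0.0054, -0.0008, 0.0083, 0, 0, 0], [-0.0031, -0.0003, 0.0094, 0, 0, 0], [-0.0007, 0.0004, 0.0099, 0, 0, 0], [0.0019, 0.0009, 0.0097, 0, 0, 0], [0.0042, 0.0016, 0.0089, 0, 0, 0], [0.0063, 0.0021, 0.0074, 0, 0, 0], [0.0079, 0.0025, 0.0054, 0, 0, 0], [0.009, 0.0028, 0.0031, 0, 0, 0], [0.0095, 0.0029, 0.0006, 0, 0, 0], [0.0093, 0.0028, -0.0021, 0, 0, 0]] end 6.620033852814492
[[0.0085, 0.0026, -0.0045, 0, 0, 0], [0.007, 0.0023, -0.0066, 0, 0, 0], [0.0052, 0.0018, -0.0083, 0, 0, 0], [0.0028, 0.0013, -0.0094, 0, 0, 0], [0.0005, 0.0006, -0.0099, 0, 0, 0], [-0.0021, 0.0, -0.0097, 0, 0, 0]] end 8.190830179609389
```

step_arm([
  [-0.0087,-0.0017,0.0045,0,0,0],
  [-0.0073,-0.0013,0.0066,0,0,0],
  [-0.0054,-0.0008,0.0083,0,0,0],
  [-0.0031,-0.0003,0.0094,0,0,0],
  [-0.0007,0.0004,0.0099,0,0,0],
  [0.0019,0.0009,0.0097,0,0,0],
  [0.0042,0.0016,0.0089,0,0,0],
  [0.0063,0.0021,0.0074,0,0,0],
  [0.0079,0.0025,0.0054,0,0,0],
  [0.009,0.0028,0.0031,0,0,0],
  [0.0095,0.0029,0.0006,0,0,0],
])

```text
time: 21.6
position: [0.5236, -0.2731, 0.3275]
tool_rot: [0.616, 0.788, -0.002, -0.002]
ft_force: [-6.2, -3.5, -2.7]
grip_width: 0.0139
grip_force: 25.0
```

```bash
python3 st.py; python3 - <<'E'
from h import *
a=np.radians(14.1); c0=np.array([.4895,-.146]); X=np.array([np.cos(a),np.sin(a)]); Y=np.array([-X[1],X[0]])
c=camera("scene"); A=pts(c).reshape(-1,3); A=A[~np.isnan(A[:,0])]
x=(A[:,:2]-c0)@X*1000; y=(A[:,:2]-c0)@Y*1000; z=A[:,2]*1000
for lo in range(-52,56,3):
    q=(abs(x)<8)&(y>=lo)&(y<lo+3)&(z>130)&(z<150)
    if q.any(): print(lo,q.sum(),np.median(z[q]).round(1),end="; ")
cv2.imwrite("pics/s5.png",cv2.resize(c["pixels"][190:310,240:400],None,fx=4.5,fy=4.5))
E
```

```text
21.75 [ 0.5243 -0.2728  0.3275] ydir 14.0 [ 0.6156  0.788  -0.0011 -0.001 ] [-2.9 -2.4 -2.8]
mill frame mm 2.8 -131.4
-49 1 142.3; -46 6 145.0; -43 8 144.1; -40 16 142.9; -37 7 138.5; -34 9 137.8; -31 4 137.9; -28 8 138.7; -25 5 136.6; -22 3 140.8; -19 7 141.2; -16 6 139.8; -13 7 142.3; -10 7 140.5; -7 7 140.4; -4 7 141.8; -1 8 141.4; 2 6 140.0; 5 5 141.6; 8 6 141.8; 11 6 142.5; 14 9 141.9; 17 7 141.5; 20 7 140.9; 23 11 139.1; 26 6 139.9; 29 9 138.1; 32 8 138.8; 35 5 137.5; 38 7 137.4; 41 2 138.7; 44 1 143.4; 47 8 143.9; 50 6 146.0; 53 12 144.3;
```

```bash
python3 circ.py 364.3 10 22; cat > ft.py <<'E'
import sys,numpy as np
th=np.radians(float(sys.argv[1])); F=np.array(eval(sys.argv[2])); a=np.radians(14.1); fx=F[0]*np.cos(a)+F[1]*np.sin(a)
print("drag",(-(fx*np.cos(th)-F[2]*np.sin(th))).round(1),"radial",(fx*np.sin(th)+F[2]*np.cos(th)).round(1))
E
```

```text
[[0.0063, 0.0019, -0.0011, 0, 0, 0], [0.0059, 0.0019, -0.0022, 0, 0, 0], [0.0056, 0.0017, -0.0032, 0, 0, 0], [0.0049, 0.0016, -0.0042, 0, 0, 0], [0.0041, 0.0013, -0.005, 0, 0, 0], [0.0032, 0.0012, -0.0057, 0, 0, 0], [0.0021, 0.0009, -0.0062, 0, 0, 0], [0.0012, 0.0006, -0.0065, 0, 0, 0], [0.0, 0.0003, -0.0066, 0, 0, 0], [-0.0012, 0.0001, -0.0066, 0, 0, 0], [-0.0022, -0.0002, -0.0062, 0, 0, 0], [-0.0032, -0.0005, -0.0058, 0, 0, 0], [-0.0041, -0.0007, -0.0051, 0, 0, 0], [-0.005, -0.0009, -0.0044, 0, 0, 0], [-0.0056, -0.001, -0.0033, 0, 0, 0], [-0.0061, -0.0012, -0.0024, 0, 0, 0], [-0.0064, -0.0013, -0.0012, 0, 0, 0], [-0.0065, -0.0013, -0.0001, 0, 0, 0], [-0.0064, -0.0012, 0.0011, 0, 0, 0], [-0.0062, -0.0012, 0.0022, 0, 0, 0], [-0.0056, -0.0011, 0.0032, 0, 0, 0], [-0.0051, -0.0009, 0.0042, 0, 0, 0]] end 10.197958819402867
```

step_arm([
  [0.0064,0.0019,0,0,0,0],
  [0.0062,0.0019,-0.0012,0,0,0],
  [0.0059,0.0018,-0.0023,0,0,0],
  [0.0054,0.0017,-0.0034,0,0,0],
])

```text
time: 22.3
position: [0.5465, -0.2659, 0.3195]
tool_rot: [0.616, 0.788, -0.002, -0.003]
ft_force: [-8.6, -4.9, -3.6]
grip_width: 0.0141
grip_force: 25.1
```

I had typed the last four rows a little off the circle. I bring the path back onto it with the next rows.

step_arm([
  [0.0036,0.0012,-0.0063,0,0,0],
  [0.0026,0.001,-0.0077,0,0,0],
])

```text
time: 22.55
position: [0.5542, -0.2633, 0.3072]
tool_rot: [0.616, 0.787, -0.0, -0.0]
ft_force: [-4.1, 0.6, 5.9]
grip_width: 0.0137
grip_force: 25.0
```

```bash
python3 - <<'E'
from h import *
o=get_obs();p=o["position"];a=np.radians(14.1); X=np.array([np.cos(a),np.sin(a)]); Y=np.array([-X[1],X[0]]); d=p[:2]-[.4895,-.146]; print((d@X*1000).round(1),(d@Y*1000).round(1),p[2],38*np.sin(np.radians(64.3)),38*np.cos(np.radians(64.3))+118+171.5)
print(o["ft_force"])
E
python3 ft.py 424.3 "$(python3 -c "
from h import *
print(list(get_obs()['ft_force']))")"
```

```text
34.2 -129.5 0.3072420788206718 34.24092681023948 305.9790452143267
[-4.10892088  0.59347359  5.86034266]
drag 6.9 radial -0.9
```

step_arm([
  [0.0021,0.0009,-0.0062,0,0,0],
])

```text
time: 22.68
position: [0.5567, -0.2622, 0.301]
tool_rot: [0.616, 0.788, 0.0, 0.0]
ft_force: [-3.8, -1.2, 5.3]
grip_width: 0.0143
grip_force: 25.0
```

step_arm([
  [0.0012,0.0006,-0.0065,0,0,0],
])

```text
time: 22.8
position: [0.558, -0.2615, 0.2945]
tool_rot: [0.616, 0.788, 0.0, 0.0]
ft_force: [-4.3, 0.5, 6.2]
grip_width: 0.014
grip_force: 25.0
```

step_arm([
  [0,0.0003,-0.0066,0,0,0],
])

```text
time: 22.92
position: [0.5581, -0.2611, 0.288]
tool_rot: [0.616, 0.788, 0.001, 0.001]
ft_force: [-2.8, 1.7, 6.7]
grip_width: 0.0141
grip_force: 25.0
```

step_arm([
  [-0.0012,0.0001,-0.0066,0,0,0],
])

```text
time: 23.05
position: [0.5572, -0.261, 0.2815]
tool_rot: [0.616, 0.787, 0.001, 0.001]
ft_force: [-2.5, 0.3, 7.4]
grip_width: 0.0142
grip_force: 25.0
```

step_arm([
  [-0.0022,-0.0002,-0.0062,0,0,0],
])

```text
time: 23.18
position: [0.5552, -0.2611, 0.2755]
tool_rot: [0.617, 0.787, 0.001, 0.001]
ft_force: [-1.6, 0.5, 6.7]
grip_width: 0.0142
grip_force: 25.0
```

step_arm([
  [-0.0032,-0.0005,-0.0058,0,0,0],
])

```text
time: 23.3
position: [0.5523, -0.2615, 0.2698]
tool_rot: [0.617, 0.787, 0.001, 0.002]
ft_force: [-0.5, 2.3, 7.3]
grip_width: 0.0145
grip_force: 25.0
```

step_arm([
  [-0.0041,-0.0007,-0.0051,0,0,0],
])

```text
time: 23.42
position: [0.5485, -0.2621, 0.2648]
tool_rot: [0.617, 0.787, 0.002, 0.002]
ft_force: [0.6, 4.3, 7.3]
grip_width: 0.0141
grip_force: 25.0
```

step_arm([
  [-0.005,-0.0009,-0.0044,0,0,0],
])

```text
time: 23.55
position: [0.5439, -0.2629, 0.2604]
tool_rot: [0.617, 0.787, 0.002, 0.003]
ft_force: [3.2, 3.8, 6.7]
grip_width: 0.0141
grip_force: 25.0
```

step_arm([
  [-0.0056,-0.001,-0.0033,0,0,0],
])

```text
time: 23.68
position: [0.5387, -0.2639, 0.257]
tool_rot: [0.617, 0.787, 0.003, 0.003]
ft_force: [5.7, 4.0, 2.7]
grip_width: 0.0141
grip_force: 25.0
```

step_arm([
  [-0.0061,-0.0012,-0.0024,0,0,0],
])

```text
time: 23.8
position: [0.5329, -0.265, 0.2543]
tool_rot: [0.617, 0.787, 0.003, 0.004]
ft_force: [6.0, 4.8, 0.7]
grip_width: 0.014
grip_force: 25.0
```

step_arm([
  [-0.0064,-0.0013,-0.0012,0,0,0],
])

```text
time: 23.92
position: [0.5271, -0.2664, 0.2527]
tool_rot: [0.618, 0.786, 0.003, 0.005]
ft_force: [9.7, 5.0, -3.6]
grip_width: 0.0142
grip_force: 25.0
```

step_arm([
  [-0.0032,-0.0007,-0.0002,0,0,0],
])

```text
time: 24.05
position: [0.5243, -0.267, 0.2523]
tool_rot: [0.618, 0.786, 0.004, 0.005]
ft_force: [11.3, 6.1, -6.0]
grip_width: 0.014
grip_force: 25.0
```

step_arm([
  [0,0,0,0,0,0],
])

```text
time: 24.18
position: [0.5243, -0.267, 0.2522]
tool_rot: [0.618, 0.786, 0.004, 0.005]
ft_force: [9.7, 6.2, -5.2]
grip_width: 0.0142
grip_force: 25.0
```

```bash
python3 - <<'E'
from h import *
F=[];
for n in("scene","top","scene"):
    c=camera(n); F.append(get_obs()["ft_force"])
    if n=="top": continue
    A=pts(c).reshape(-1,3); A=A[~np.isnan(A[:,0])]
a=np.radians(14.1); c0=np.array([.4895,-.146]); X=np.array([np.cos(a),np.sin(a)]); Y=np.array([-X[1],X[0]])
F=np.mean(F,0); print("F",F.round(1),"fx",F[:2]@X); p=get_obs()["position"][:2]-c0; print("tcp",p@X*1e3,p@Y*1e3)
x=(A[:,:2]-c0)@X*1000; y=(A[:,:2]-c0)@Y*1000; z=A[:,2]*1000
for lo in range(-52,56,3):
    q=(abs(x)<8)&(y>=lo)&(y<lo+3)&(z>130)&(z<150)
    if q.any(): print(lo,q.sum(),np.median(z[q]).round(1),end="; ")
c=camera("scene"); cv2.imwrite("pics/s6.png",cv2.resize(c["pixels"][190:310,240:400],None,fx=4.5,fy=4.5))
E
```

```text
F [ 9.8  5.4 -4.9] fx 10.83198278299161
tcp 4.309440965464352 -125.85479907026195
-43 2 140.9; -40 8 143.6; -37 8 142.7; -34 14 138.4; -31 8 138.0; -28 4 138.9; -25 7 138.1; -22 7 138.1; -19 3 137.9; -16 3 139.7; -13 7 142.3; -10 6 141.7; -7 6 142.1; -4 8 141.9; -1 6 142.6; 2 11 140.2; 5 4 143.4; 8 5 141.4; 11 8 142.6; 14 7 141.3; 17 3 143.7; 20 10 142.4; 23 7 142.3; 26 8 141.5; 29 12 139.9; 32 9 137.7; 35 4 136.2; 38 8 138.0; 41 2 138.2; 44 1 143.4; 47 6 144.3; 50 6 145.1; 53 14 143.6;
```

View pics/s6.png

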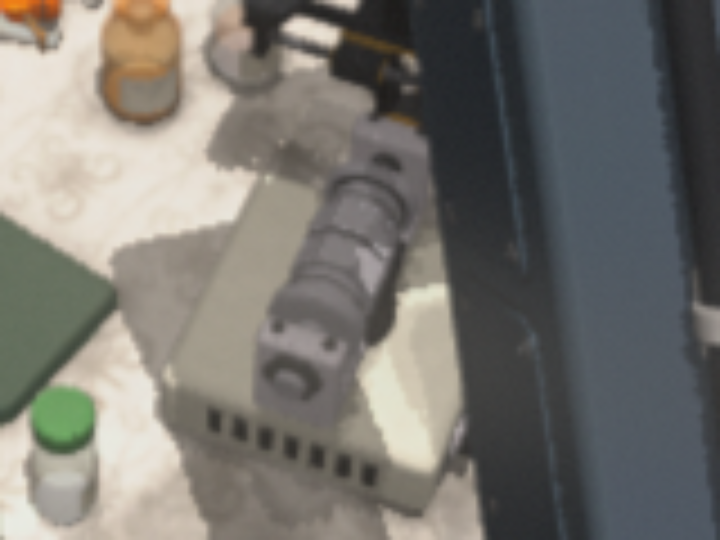

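Jar seated: both ends sit inside the cups (330,210 and 310,310), and the cup travel puts the jar's middle at about 9.5 mm, inside the 5 to 11 mm given. Feel: about 6 N running free, 11.7 N at the last turn, 10.2 N standing, so it is right. I ease the arm's spring load a little, then open.

step_arm([
  [0.0015,0.0004,0,0,0,0],
  [0,0,0,0,0,0],
])

```text
time: 24.62
position: [0.5251, -0.2668, 0.2521]
tool_rot: [0.617, 0.787, 0.003, 0.004]
ft_force: [6.8, 2.5, -3.7]
grip_width: 0.0139
grip_force: 25.0
```

step_arm([
  [0.0019,0.0005,0,0,0,0],
  [0,0,0,0,0,0],
])

```text
time: 24.88
position: [0.5258, -0.2667, 0.252]
tool_rot: [0.617, 0.787, 0.001, 0.002]
ft_force: [5.4, 2.6, -2.5]
grip_width: 0.0142
grip_force: 25.0
```

step_arm([
  [0,0,0,0,0,0],
  [0,0,0,0,0,0],
  [0,0,0,0,0,0],
], jaw=0.05)

```text
time: 25.25
position: [0.5237, -0.2671, 0.2516]
tool_rot: [0.616, 0.788, -0.0, -0.0]
ft_force: [-0.1, -1.3, -0.5]
grip_width: 0.0365
grip_force: 0.0
```

```bash
python3 st.py
```

```text
25.4 [ 0.5238 -0.2672  0.2516] ydir 13.9 [ 6.163e-01  7.875e-01 -1.000e-04 -2.000e-04] [-0.2 -0.4 -0.1]
mill frame mm 3.8 -125.9
```

step_arm([
  [0,0,0.01,0,0,0],
  [0,0,0.03,0,0,0],
  [0,0,0.04,0,0,0],
  [0,0,0.04,0,0,0],
  [0,0,0.04,0,0,0],
  [0,-0.04,0.01,0,0,0],
  [0,-0.04,0,0,0,0],
  [0,-0.04,0,0,0,0],
  [0,-0.02,0,0,0,0],
  [0,0,0,0,0,0],
  [0,0,0,0,0,0],
])

```text
time: 26.78
position: [0.5241, -0.4057, 0.4214]
tool_rot: [0.616, 0.788, 0.0, -0.001]
ft_force: [-0.1, 0.4, -0.1]
grip_width: 0.0498
grip_force: 0.0
```

```bash
python3 st.py; python3 - <<'E'
from h import *
c=camera("scene"); cv2.imwrite("pics/s7.png",cv2.resize(c["pixels"][150:330,200:420],None,fx=3.3,fy=3.3))
E
```

```text
26.925 [ 0.5243 -0.4055  0.4216] ydir 14.0 [ 6.157e-01  7.880e-01  3.000e-04 -5.000e-04] [ 0.1 -0.2 -0.5]
mill frame mm -29.5 -260.2
```

View pics/s7.png

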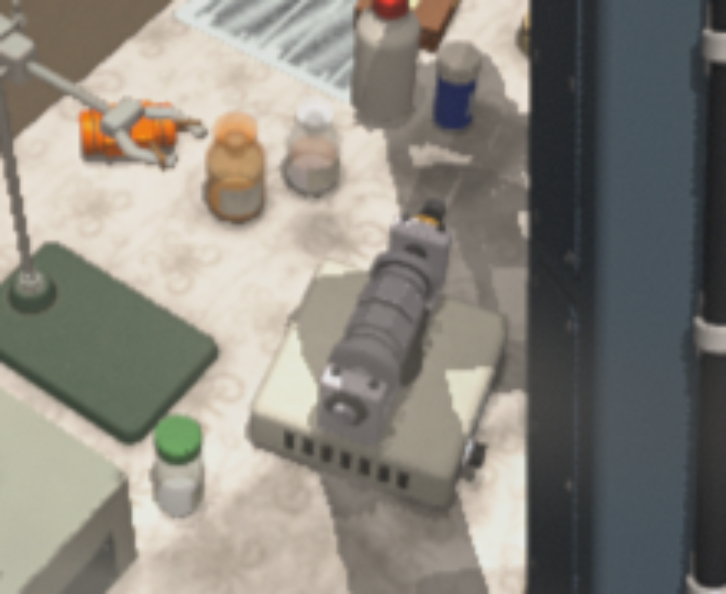

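The jar is clamped between both cups (385,300), the crank hangs down, the arm is clear, and the bottle, the sample jar and the look-alikes are unmoved. I hand in.

```bash
python3 -c "
from rig import hand_in; print(hand_in())"
```

```text
the job is handed in; nothing more can be done
None
```

The steel jar is in the cradle, pushed home into the back stop, and snugged to about 12 N at the crank against about 6 N running free; I let go, disturbed nothing else on the bench, and handed in at about 27 s.

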